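Bolt the synth travel case shut

TASK

Bolt the lid of the black travel case: with one fingertip press the red spring catch fully down, and while it stays down push the blue lug with the other fingertip until the bolt is fully home in its keeper. Only then take the fingers away, so that the catch springs back up and locks the bolt. Press and push only: pick nothing up, and leave the other things on the case and bench where they are.

Things in the scene. Friction and masses are not known exactly. Their poses are not given: they have to be found in the camera images.
- case: Black travel case, aluminium edges, fixed: 240 (x) x 300 (y) x 100 mm high. Origin under its centre on the bench, z up. On its lid, both along its y: a steel bolt at x = +30 mm and a red spring catch at x = -30 mm. The bolt slides to +y, over the lid seam (y = 65), into a keeper loop at y = 86 mm. Near them nothing but the blue lug and red paddle rises over 18 mm above the lid.
- lug (a point): Point on the middle of the blue upright thumb lug of the bolt, 138 mm above the bench. The lug is a plate 26 mm wide (case x), 10 mm thick (case y), standing from 14 to 47 mm above the lid. The bar under it is 12 mm wide, its top 14 mm above the lid. It moves with the bolt: case x = 30 mm, y = -30 mm + bolt travel.
- paddle (a point): Centre of the top face of the red catch paddle, at case x = -30, y = -30 mm: 22 mm wide (case x), 100 mm long (case y, -80 to +20 mm), 6 mm thick. Top 134 mm above the bench when up, 126 mm fully down. It moves straight down wherever along it it is pressed, so a fingertip may slide along it while holding it down.
- bolt (a joint): Travel of the bolt to the case's +y, m: 0 drawn back, 0.040 fully home on its end stop. Starts at 0 to 0.002. With the catch up, the catch's tongue stops it at 0.003. About 2 N of friction; it stays where it is left. Home is over 0.0375: only then can the catch spring up behind the bolt's brass shoulder and lock it.
- catch (a joint): How far the catch is pressed down, m: 0 up, 0.008 fully down. Spring: 2.4 N to start, 7.2 N fully down. Above about 0.004 deep its tongue clears the bolt; keep it deeper than 0.005 all the while the bolt is on its way. Released, it springs up, but sticks at about 0.004 if the bolt is left part way.
- tape: Bystander: white ring of tape, 60 mm across, 18 mm high, lying on the lid's far half (case x about 85 mm). Origin under its centre.
- tin: Bystander: small round tin with an orange label, 38 mm across, 45 mm high, on the lid's far half (case x about 85 mm). Origin under its centre.
- mug: Bystander: white mug, 76 mm across, 90 mm high, with a handle, on the bench beside the case. Origin under its centre.
- slice: Bystander: slice of a log, 86 mm across, 31 mm high, on the bench beside the case. Origin under its centre.
- spool: Bystander: copper-coloured wire spool with grey flanges, 70 mm across, 48 mm high, on the bench beside the case. Origin under its centre.
- pedal: Bystander: green effect pedal with black knobs, 68 x 115 x 48 mm, on the bench at the case's left (+y). Origin under its centre.

How it is judged:
On the way, in this order (a step that is already met when the one before it is completed fails the run):
1. a finger holds the catch down (deeper than 5.5 mm) while the bolt is still drawn back (under 6 mm) (value of joint catch above 0.0055 m and value of joint bolt below 0.006 m and contact force between the fingers and case above 1 N), for 0.1 s.
2. the bolt is home (over 37.5 mm) with the catch still held down by a finger (value of joint bolt above 0.0375 m and value of joint catch above 0.005 m and contact force between the fingers and case above 1 N), for 0.1 s.
At the end, for the whole second after the job is handed in: The bolt is home (over 37.5 mm of its 40 mm) and at rest, the catch has sprung back up (within 1.5 mm) and no bystander is more than 20 mm from where it stood (value of joint bolt above 0.0375 m and value of joint catch below 0.0015 m and not (velocity of joint bolt above 0.005 m/s) and not (velocity of joint bolt below -0.005 m/s) and distance of each of tape, tin, mug, slice, spool, pedal from where it was at the start of the episode below 0.02 m); the robot touches nothing.
It fails at once if the catch is let up (under 4.8 mm) while the bolt is on its way (6 to 36 mm) (value of joint bolt between 0.006 and 0.036 m and value of joint catch below 0.0048 m).
It fails at once if a bystander is lifted, carried or knocked more than 20 mm away (distance of any of tape, tin, mug, slice, spool, pedal from where it was at the start of the episode above 0.02 m).
It also fails if it takes over 35 s, if anything falls off the work surface, if the arm or the gripper's body presses on something with over 40 N, if the wrist force passes 120 N, or if a joint passes its speed limit or range.

ROBOT

A 7-joint arm with a two-finger parallel gripper is mounted at the origin on the work surface. World frame = base frame: x ahead of the robot, y to its left, z up, the work surface at z = 0. Lengths are in m, angles in rad, forces in N, time in s.
With the tool pointing down it reaches from about 0.4 to 0.875 m from the base axis. Payload 4.4 kg.
Tool frame: the origin (TCP) lies midway between the tips of the shut fingers; the grasp point (between the pads) lies 19 mm behind it; z points along the fingers, y is the direction in which the jaws open and shut (so a half turn about z gives the same grasp; the last joint's range is limited). The gripper opens to 85 mm and grips with 20 to 120 N. Pads are 22 mm wide; open, the fingers measure 114 mm over their backs; the gripper's body (76 mm by 85 mm) begins 54 mm behind the grasp point. The pads swing forward as they close: fully open they stand 13 mm farther back than shut.
Start: joints at [-1.202, 0.628, 0.038, 1.517, -0.027, 0.996, -0.02], TCP at [0.274, 0.59, 0.231] pointing down, gripper open.
Joint ranges: [-3.06, 3.06], [-0.37, 2.12], [-1.25, 1.32], [0.18, 2.47], [-1.1, 4.24], [0.23, 1.98], [-2.94, 2.94]. Speed limits (rad/s): [2.57, 2.57, 3.14, 3.14, 3.14, 3.14, 3.14].

INTERFACE

Orientations are given as [roll, pitch, yaw] about the fixed x, y, z axes, in that order (R = Rz(yaw) Ry(pitch) Rx(roll)).
In Python, from plant import sensors, vision, bot gives the robot as it stands. The module is installed in compiled form; this text tells all that it offers.
- The arm moves only by the tool servo_tool, never from a script. Its argument "targets" is text: rows parted by semicolons, each of 7 numbers parted by spaces: the turn, a rotation vector about the tool's x, y, z in rad, then the shift along the tool's x, y, z in mm, then the opening, from -1 (shut) to 1 (fully open). A call has 1 to 12 rows; each row is the pose to reach, as a shift and turn from the pose commanded when the call began, along the tool's axes at that moment; what a row does not reach only later rows make up. A row lasts 1/12 s, in which the tool goes at most 41.7 mm and 7.16 degrees, less where a joint would pass 70% of its speed; a pose out of reach is approached as far as the arm can. A call with a gripper value outside its range is refused whole. The fingers move at their own pace and stop on an object; the grip force is fixed at half the most. Time passes only in rows, so rows that repeat a pose let the fingers close. It gives the time, the measured TCP pose, the force and the opening at its end, in the units of the state.
- sensors.observe(): the state, without advancing time (a new reading comes with each control period).
- vision.read_camera(name): name is "side" or "top" or "wrist"; returns the picture (420x560x3 uint8, blue, green, red); there is no depth.
- vision.camera_params(name): a dict with "vfov" (degrees; the focal length in pixels is half the picture's height over the tangent of half this angle, whatever the lens; pixels are square), "cx", "cy" (the principal point, pixels), "dist" ([k1, k2, p1, p2, k3] as OpenCV has them; the pictures are not rectified), "world_to_cam" (4x4, takes a point from world to camera coordinates). Camera axes: x right, y down, z forward; pixel columns grow to the right and rows downward; lengths in m; the calibration is good to about 2 mm. A picture is of the moment at which its call begins: read the wrist's pose just before it. camera_params takes no time and is no camera call; for the wrist camera it gives the pose at the moment of the call.
- bot.hand_in(): hands the job in, once; it reports no verdict.
The state is a dict: "time_s": time; "joints": joint angles; "joint_vel": joint speeds; "effort": joint torques, N m; "tcp_pos": TCP position; "orientation": TCP orientation; "wrist_force": force on the tool from outside, world axes, zero at the start; "moment": the same for the moment, N m; "width": finger opening in m.
Only numpy, scipy, OpenCV 4.12 (cv2) and the standard library are available. Lean on these libraries where they do the work, as an engineer would, in place of code of your own. Each camera call takes 0.05 s, during which the arm holds its last target. There are 200 camera calls.

## Working session

There is one attempt and no reset: what is moved stays moved. The work goes in short steps, Python scripts to look and compute and a tool call to move; the robot and the scene stay as the last step left them, time stands still between calls to the robot, and variables do not carry over. Pictures are saved under pics/ and viewed, about 8 in all and at most 12, crops included, and the job is handed in when it is done.

Besides the shell and the picture viewer there is one more tool, called by a JSON object that holds its "name" and its "arguments", one argument or row to a line. servo_tool: Moves the arm, as the interface text tells. Its arguments: {"type":"object","properties":{"targets":{"type":"string"}},"required":["targets"]}

```bash
mkdir -p pics
python3 - <<'E'
from plant import sensors, vision
import cv2, numpy as np
s=sensors.observe(); print({k:np.round(v,3).tolist() for k,v in s.items()})
for n in("top","side"):
    im=vision.read_camera(n); cv2.imwrite(f"pics/{n}0.png",im)
    p=vision.camera_params(n); print(n,p["vfov"],p["cx"],p["cy"],p["dist"]); print(np.round(p["world_to_cam"],3))
a=np.vstack([cv2.imread("pics/top0.png")]);
E
```

```text
{'time_s': 0.0, 'joints': [-1.202, 0.629, 0.038, 1.518, -0.027, 0.996, -0.02], 'joint_vel': [0.002, 0.0, 0.0, -0.0, 0.001, 0.0, -0.002], 'effort': [-0.001, -56.339, 1.226, -19.344, 0.011, 0.011, -0.0], 'tcp_pos': [0.273, 0.589, 0.23], 'orientation': [-3.14, 0.0, 2.707], 'wrist_force': [0.609, -0.131, 0.419], 'moment': [0.057, 0.041, 0.073], 'width': 0.085}
top 47.60887247292128 277.25876366689505 213.31411833245969 [0.04512552 0.         0.         0.         0.        ]
[[-0.005 -1.    -0.009  0.059]
 [-0.997  0.006 -0.082  0.574]
 [ 0.082  0.008 -0.997  0.972]
 [ 0.     0.     0.     1.   ]]
side 46.69720071338835 281.0447346770995 214.65619417503868 [-0.11266277  0.          0.          0.          0.        ]
[[ 0.995 -0.098 -0.007 -0.558]
 [-0.055 -0.501 -0.864  0.137]
 [ 0.081  0.86  -0.504  0.956]
 [ 0.     0.     0.     1.   ]]
```

View pics/top0.png

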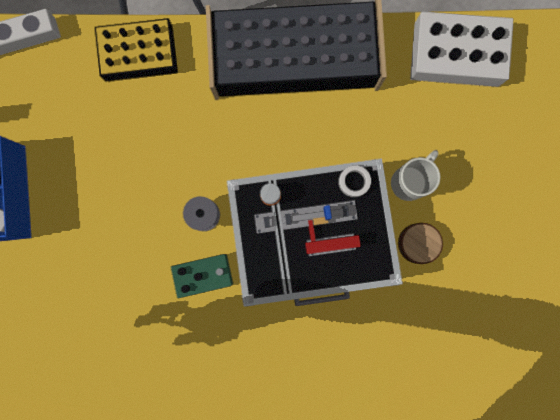

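View pics/side0.png

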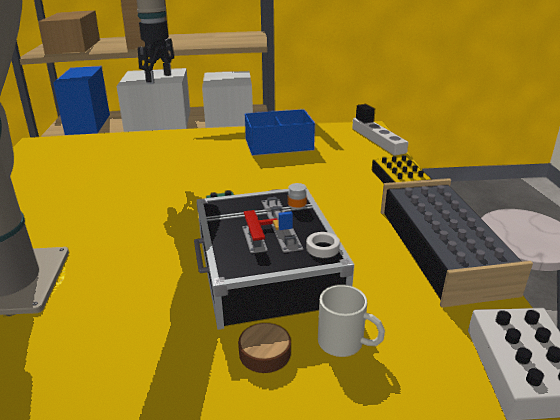

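The top view shows the case turned a few degrees, with its corners at about (232,183), (382,162), (400,282) and (246,302). The red paddle is at (307–360, 236–255) and the blue lug at (328,212). The keeper is to the left (+y), and the mug and log slice are to the right. The side view agrees.

```bash
cat > h.py <<'E'
import cv2, numpy as np
def ray(p,uv):
    f=210/np.tan(np.radians(p["vfov"]/2)); K=np.array([[f,0,p["cx"]],[0,f,p["cy"]],[0,0,1]])
    n=cv2.undistortPoints(np.float64(uv).reshape(-1,1,2),K,np.array(p["dist"]))[:,0]
    T=np.array(p["world_to_cam"]); R,t=T[:3,:3],T[:3,3]
    return -R.T@t, np.c_[n,np.ones(len(n))]@R
def onplane(p,uv,z):
    c,d=ray(p,uv); return c+d*((z-c[2])/d[:,2])[:,None]
def mask(im,col):
    b,g,r=[im[...,i].astype(int) for i in range(3)]
    m={'red':(r>90)&(g<0.35*r)&(b<0.35*r),'blue':(b>70)&(r<0.6*b)&(g<0.75*b),'grey':(abs(r-b)<25)&(r>95)}[col]
    return m.astype(np.uint8)*255
def blobs(m,box,amin):
    u0,v0,u1,v1=box; z=np.zeros_like(m); z[v0:v1,u0:u1]=m[v0:v1,u0:u1]
    return sorted([c for c in cv2.findContours(z,cv2.RETR_EXTERNAL,cv2.CHAIN_APPROX_NONE)[0] if cv2.contourArea(c)>=amin],key=cv2.contourArea)[::-1]
E
python3 - <<'E'
from h import *; from plant import vision
im=cv2.imread("pics/top0.png"); p=vision.camera_params("top"); box=(225,150,405,310)
m=mask(im,'red'); mo=cv2.morphologyEx(m,cv2.MORPH_OPEN,np.ones((5,17),np.uint8))
def rect(c,z):
    w=onplane(p,c.reshape(-1,2),z)[:,:2]; r=cv2.minAreaRect((w*1000).astype(np.float32)); return np.round(r[0],1),np.round(r[1],1),round(r[2],2)
for c in blobs(mo,box,100): print('paddle',rect(c,.134))
for c in blobs(mask(im,'blue'),box,15): print('lug',rect(c,.147),cv2.boundingRect(c))
g=cv2.morphologyEx(mask(im,'grey'),cv2.MORPH_CLOSE,np.ones((3,3),np.uint8))
for c in blobs(g,box,100)[:3]: print('grey',rect(c,.1),cv2.boundingRect(c))
s=cv2.imread("pics/side0.png"); q=vision.camera_params("side")
for col,z in(('red',.134),('blue',.138)):
    for c in blobs(mask(s,col),(200,180,350,300),20)[:2]:
        M=cv2.moments(c); print('side',col,cv2.boundingRect(c),onplane(q,[[M['m10']/M['m00'],M['m01']/M['m00']]],z).round(4))
E
```

```text
paddle (array([507.9, -46.4]), array([19.6, 99.3]), 6.31)
lug (array([566.1, -36.3]), array([26.2, 12.2]), 7.29) (324, 205, 8, 15)
grey (array([532.8, -13.2]), array([243.3, 303.9]), 7.77) (227, 159, 175, 147)
grey (array([ 634.5, -185.1]), array([ 9.6, 52.7]), 88.59) (399, 165, 6, 28)
side red (244, 210, 33, 31) [[ 0.5098 -0.0495  0.134 ]]
side blue (279, 211, 14, 19) [[ 0.565  -0.0464  0.138 ]]
```

Checks: the paddle measures 19.6×99 mm and the case 243×304 mm, both as given. The case centre is (0.533, −0.013) with a yaw of about 7.6°, which predicts the paddle to 1 mm and the lug to 2.5 mm. I'm moving above it now and half-closing the fingers.

{"name": "servo_tool", "arguments": {
  "targets": "0 0 0.083 -28 -26 0 0.15;0 0 0.167 -56 -52 0 0.15;0 0 0.25 -84 -78 0 0.15;0 0 0.333 -112 -104 0 0.15;0 0 0.417 -140 -130 0 0.15;0 0 0.5 -168 -156 0 0.15;0 0 0.583 -196 -182 0 0.15;0 0 0.667 -224 -208 0 0.15;0 0 0.75 -252 -234 0 0.15;0 0 0.833 -280 -260 0 0.15;0 0 0.917 -308 -286 0 0.15;0 0 1.0 -336 -312 0 0.15"
}}

```text
time_s: 1.1
tcp_pos: [0.4472, 0.1632, 0.2312]
orientation: [-3.141, -0.0, 1.703]
wrist_force: [1.1, 0.6, 0.6]
width: 0.049
```

{"name": "servo_tool", "arguments": {
  "targets": "0 0 0 -35 9 5 0.15;0 0 0 -70 18 10 0.15;0 0 0 -105 27 15 0.15;0 0 0 -140 36 20 0.15;0 0 0 -175 45 25 0.15;0 0 0 -210 54 30 0.15;0 0 0 -240 61 36 0.15;0 0 0 -240 61 36 0.15;0 0 0 -240 61 36 0.15"
}}

```text
time_s: 1.85
tcp_pos: [0.5397, -0.0668, 0.1946]
orientation: [-3.14, 0.001, 1.702]
wrist_force: [0.4, 0.5, -0.3]
width: 0.0491
```

Run:
```python
from plant import sensors, vision
from h import *
s=sensors.observe(); print({k:np.round(s[k],4).tolist() for k in('time_s','joints','tcp_pos','orientation','wrist_force','width')})
w=vision.read_camera("wrist"); d=vision.read_camera("side"); t=vision.read_camera("top")
cv2.imwrite("pics/w1.png",w); cv2.imwrite("pics/s1.png",d); cv2.imwrite("pics/t1.png",t)
cv2.imwrite("pics/c1.png",np.hstack([cv2.resize(w,(400,300)),cv2.resize(d[120:330,170:450],(400,300))]))
```

```text
{'time_s': 1.85, 'joints': [-0.1415, 0.5425, 0.3191, 1.8611, -0.2321, 0.7755, 0.4332], 'tcp_pos': [0.5397, -0.0668, 0.1946], 'orientation': [-3.1402, 0.0006, 1.7024], 'wrist_force': [0.4181, 0.5284, -0.319], 'width': 0.0491}
```

View pics/c1.png

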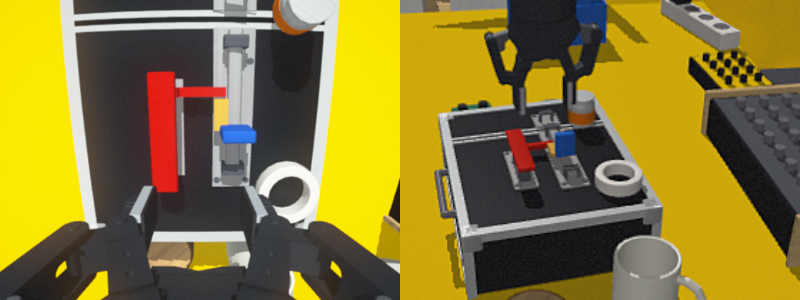

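The left half is the wrist view with case +y pointing up. The paddle is at about (163,130), the lug at (238,133), and the fingertips at (150,190) and (252,190). The right half is the side view, with the fingers above and behind the mechanism. I'll make one closer measurement from the wrist camera.

Run:
```python
from plant import sensors, vision
from h import *
im=cv2.imread("pics/w1.png"); p=vision.camera_params("wrist"); s=sensors.observe()
tcp=s['tcp_pos']; y=s['orientation'][2]; X=np.array([np.cos(y),np.sin(y)]); Y=np.array([np.sin(y),-np.cos(y)])
def rect(c,z,nm):
    w=onplane(p,c.reshape(-1,2),z)[:,:2]
    for t,a in(('world',w),('tool',np.c_[(w-tcp[:2])@X,(w-tcp[:2])@Y])):
        r=cv2.minAreaRect((a*1000).astype(np.float32)); print(nm,t,np.round(r[0],1),np.round(r[1],1),round(r[2],2),'min',(a*1000).min(0).round(1),'max',(a*1000).max(0).round(1))
m=mask(im,'red'); mo=cv2.morphologyEx(m,cv2.MORPH_OPEN,np.ones((61,25),np.uint8))
for c in blobs(mo,(100,0,400,420),500)[:1]: rect(c,.134,'paddle'); print(cv2.boundingRect(c))
for c in blobs(mask(im,'blue'),(100,0,400,420),100)[:1]:
    b=c.reshape(-1,2); print(cv2.boundingRect(c)); rect(c,.147,'lug')
    print('lug hull',cv2.approxPolyDP(cv2.convexHull(c),3,True).reshape(-1,2).tolist())
```

```text
paddle world [507.3 -41.1] [21.8 99.7] 7.86 min [491.4 -91.5] max [523.5   9.3]
paddle tool [ 26. -29.] [99.7 21.8] 0.04 min [-23.8 -39.9] max [ 75.9 -18.1]
(208, 100, 39, 169)
(308, 174, 52, 28)
lug world [565.9 -29.5] [28.4 14.8] 6.45 min [551.6 -38. ] max [580.6 -21.6]
lug tool [29.5 30.6] [14.8 28.4] 1.45 min [21.8 16.5] max [36.8 44.7]
lug hull [[359, 184], [355, 201], [314, 200], [308, 188], [310, 176], [347, 175]]
```

Both views agree within about 5 mm, and the paddle and lug sit at ∓29/30 mm across the jaws with the yaw aligned. The fingers are about 10 mm behind the lug. I'm descending to just above the paddle.

{"name": "servo_tool", "arguments": {
  "targets": "0 0 0 0 0 15 0.15;0 0 0 0 0 30 0.15;0 0 0 0 0 45 0.15;0 0 0 0 0 55 0.15;0 0 0 0 0 55 0.15;0 0 0 0 0 55 0.15"
}}

```text
time_s: 2.5
tcp_pos: [0.5398, -0.0635, 0.1402]
orientation: [-3.141, -0.0, 1.708]
wrist_force: [0.1, 0.1, -0.1]
width: 0.0493
```

{"name": "servo_tool", "arguments": {
  "targets": "0 0 0 0 0 2 0.15;0 0 0 0 0 4 0.15;0 0 0 0 0 6 0.15;0 0 0 0 0 8 0.15;0 0 0 0 0 8 0.15;0 0 0 0 0 8 0.15"
}}

```text
time_s: 3.0
tcp_pos: [0.54, -0.0645, 0.1323]
orientation: [-3.141, -0.0, 1.707]
wrist_force: [0.7, -0.6, 0.8]
width: 0.049
```

{"name": "servo_tool", "arguments": {
  "targets": "0 0 0 0 0 2 0.15;0 0 0 0 0 4 0.15;0 0 0 0 0 4 0.15;0 0 0 0 0 4 0.15"
}}

```text
time_s: 3.33
tcp_pos: [0.5403, -0.0646, 0.1285]
orientation: [3.141, 0.0, 1.707]
wrist_force: [0.0, -0.8, 3.5]
width: 0.0488
```

{"name": "servo_tool", "arguments": {
  "targets": "0 0 0 0 0 1 0.15;0 0 0 0 0 2 0.15;0 0 0 0 0 2 0.15;0 0 0 0 0 2 0.15"
}}

```text
time_s: 3.67
tcp_pos: [0.5403, -0.0646, 0.1264]
orientation: [3.141, 0.0, 1.707]
wrist_force: [1.0, 0.1, 4.4]
width: 0.049
```

{"name": "servo_tool", "arguments": {
  "targets": "0 0 0 0 0 1 0.15;0 0 0 0 0 2 0.15;0 0 0 0 0 2 0.15;0 0 0 0 0 2 0.15"
}}

```text
time_s: 4.0
tcp_pos: [0.5403, -0.0646, 0.1245]
orientation: [3.141, 0.0, 1.707]
wrist_force: [-0.0, 0.4, 5.3]
width: 0.049
```

The force rises 0.5 N per mm, as the spring should (0.6 N/mm), so the catch is about 5 mm down.

{"name": "servo_tool", "arguments": {
  "targets": "0 0 0 0 0 1 0.15;0 0 0 0 0 2 0.15;0 0 0 0 0 2.5 0.15;0 0 0 0 0 2.5 0.15;0 0 0 0 0 2.5 0.15"
}}

```text
time_s: 4.42
tcp_pos: [0.5404, -0.0647, 0.123]
orientation: [3.141, 0.0, 1.707]
wrist_force: [-1.7, -0.7, 13.8]
width: 0.0492
```

{"name": "servo_tool", "arguments": {
  "targets": "0 0 0 0 0 0.5 0.15;0 0 0 0 0 1 0.15;0 0 0 0 0 1 0.15;0 0 0 0 0 1 0.15"
}}

```text
time_s: 4.75
tcp_pos: [0.5405, -0.0647, 0.1228]
orientation: [3.14, -0.0, 1.707]
wrist_force: [-3.9, 0.3, 20.3]
width: 0.0493
```

The catch is on its stop: 8 mm of travel, then a stiff rise to 20 N. I'm easing off slightly and starting the push.

{"name": "servo_tool", "arguments": {
  "targets": "0 0 0 0 0 -1 0.15;0 0 0 2 0 -1 0.15;0 0 0 4 0 -1 0.15;0 0 0 6 0 -1 0.15;0 0 0 8 0 -1 0.15;0 0 0 10 0 -1 0.15;0 0 0 12 0 -1 0.15;0 0 0 14 0 -1 0.15;0 0 0 14 0 -1 0.15"
}}

```text
time_s: 5.5
tcp_pos: [0.5399, -0.0548, 0.1232]
orientation: [3.138, 0.006, 1.705]
wrist_force: [0.4, -7.9, 10.7]
width: 0.0492
```

Run:
```python
from plant import sensors, vision
from h import *
s=sensors.observe(); print({k:np.round(s[k],4).tolist() for k in('time_s','tcp_pos','wrist_force','moment','width')})
w=vision.read_camera("wrist"); d=vision.read_camera("side")
cv2.imwrite("pics/c2.png",np.hstack([cv2.resize(w,(400,300)),cv2.resize(d[180:285,220:360],(400,300))]))
```

```text
{'time_s': 5.5, 'tcp_pos': [0.5399, -0.0548, 0.1232], 'wrist_force': [0.4348, -7.9034, 10.6638], 'moment': [-1.7643, 0.1367, 0.1748], 'width': 0.0492}
```

View pics/c2.png

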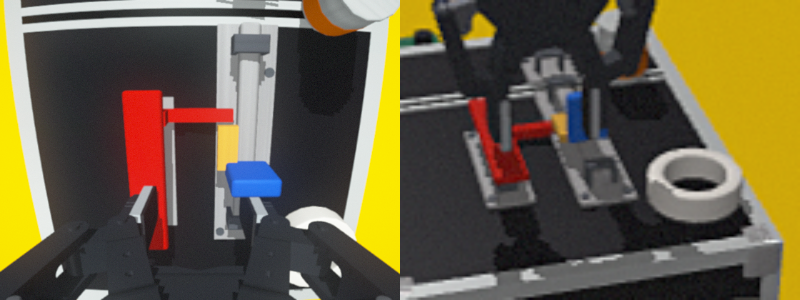

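The left finger is on the paddle and the right finger has reached the back of the lug at about (255,195). The bolt is still near its start. There's about 4 mm of lag at 8 N, so I'll keep pushing in small steps and watch the force.

{"name": "servo_tool", "arguments": {
  "targets": "0 0 0 2 0 0 0.15;0 0 0 4 0 0 0.15;0 0 0 6 0 0 0.15;0 0 0 6 0 0 0.15"
}}

```text
time_s: 5.93
tcp_pos: [0.5391, -0.0493, 0.1232]
orientation: [3.138, 0.006, 1.705]
wrist_force: [0.4, -8.0, 10.2]
width: 0.049
```

The tool is sliding at a steady 8 N, so the bolt is moving. I'll continue.

{"name": "servo_tool", "arguments": {
  "targets": "0 0 0 3 0 0 0.15;0 0 0 6 0 0 0.15;0 0 0 9 0 0 0.15;0 0 0 12 0 0 0.15;0 0 0 15 0 0 0.15;0 0 0 18 0 0 0.15;0 0 0 18 0 0 0.15"
}}

```text
time_s: 6.52
tcp_pos: [0.5366, -0.0307, 0.1231]
orientation: [3.138, 0.005, 1.705]
wrist_force: [0.9, -6.9, 11.2]
width: 0.049
```

{"name": "servo_tool", "arguments": {
  "targets": "0 0 0 2 0 0 0.15;0 0 0 4 0 0 0.15;0 0 0 6 0 0 0.15;0 0 0 8 0 0 0.15;0 0 0 8 0 0 0.15"
}}

```text
time_s: 6.93
tcp_pos: [0.5356, -0.0228, 0.1231]
orientation: [3.138, 0.005, 1.705]
wrist_force: [1.5, -7.4, 11.1]
width: 0.0492
```

{"name": "servo_tool", "arguments": {
  "targets": "0 0 0 1.5 0 0 0.15;0 0 0 3 0 0 0.15;0 0 0 4 0 0 0.15;0 0 0 4 0 0 0.15"
}}

```text
time_s: 7.27
tcp_pos: [0.535, -0.0189, 0.1231]
orientation: [3.138, 0.005, 1.705]
wrist_force: [0.6, -7.8, 10.4]
width: 0.0494
```

{"name": "servo_tool", "arguments": {
  "targets": "0 0 0 1.5 0 0 0.15;0 0 0 3 0 0 0.15;0 0 0 3 0 0 0.15;0 0 0 3 0 0 0.15"
}}

```text
time_s: 7.6
tcp_pos: [0.5347, -0.017, 0.1231]
orientation: [3.138, 0.006, 1.703]
wrist_force: [0.7, -9.9, 10.3]
width: 0.0491
```

The force is starting to rise, moving 1.9 mm for a 3 mm command, so this is probably the end stop.

{"name": "servo_tool", "arguments": {
  "targets": "0 0 0 1.5 0 0 0.15;0 0 0 3 0 0 0.15;0 0 0 3 0 0 0.15;0 0 0 3 0 0 0.15"
}}

```text
time_s: 7.93
tcp_pos: [0.5347, -0.0169, 0.1232]
orientation: [3.137, 0.01, 1.701]
wrist_force: [1.9, -15.2, 8.3]
width: 0.0493
```

Run:
```python
from plant import sensors, vision
from h import *
s=sensors.observe(); print({k:np.round(s[k],4).tolist() for k in('time_s','tcp_pos','wrist_force','moment','width')})
w=vision.read_camera("wrist"); d=vision.read_camera("side")
cv2.imwrite("pics/c3.png",np.hstack([cv2.resize(w,(400,300)),cv2.resize(d[180:285,220:360],(400,300))]))
```

```text
{'time_s': 7.9333, 'tcp_pos': [0.5347, -0.0169, 0.1232], 'wrist_force': [1.8911, -15.247, 8.3445], 'moment': [-3.2398, -0.0856, -0.161], 'width': 0.0493}
```

View pics/c3.png

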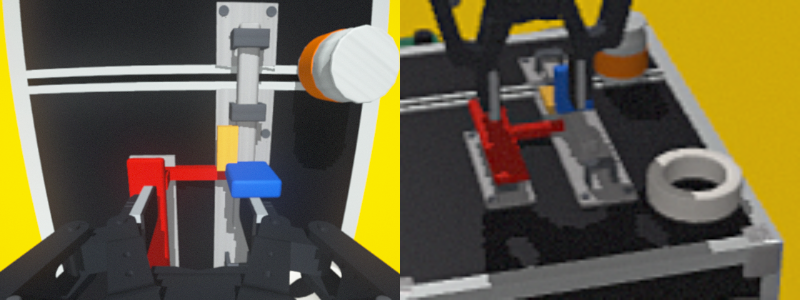

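The tool has stalled with the force at 15 N. The lug at (252,180) and the brass block at (228,150) are near the tongue, and the bolt bar reaches through the keeper at (250,40). I'll check the lug's travel with the wrist camera.

Run:
```python
from plant import sensors, vision
from h import *
p=vision.camera_params("wrist"); im=vision.read_camera("wrist")
u=np.array([-.1355,.9908]); O=np.array([.5328,-.0132])
def cy(uv,z): return ((onplane(p,uv,z)[:,:2]-O)@u*1000).round(1)
c=blobs(mask(im,'blue'),(100,0,420,420),100)[0].reshape(-1,2)
print('lug',cv2.boundingRect(c),cy(c,.147).min(),cy(c,.147).max())
c=blobs(mask(im,'red'),(100,0,420,420),100)[0].reshape(-1,2); 
e=c[c[:,0]>270]; print('red end',cv2.boundingRect(c),cy(e,.12).min(),cy(e,.12).max(), 'paddle far end',cy(c,.126).max())
# before
w=cv2.imread("pics/w1.png")
cv2.imwrite("pics/c4.png",cv2.resize(im[120:300,250:430],(600,600),interpolation=cv2.INTER_CUBIC))
```

```text
lug (316, 226, 80, 52) 6.3 26.2
red end (177, 221, 138, 154) 5.6 15.4 paddle far end 21.9
```

View pics/c4.png

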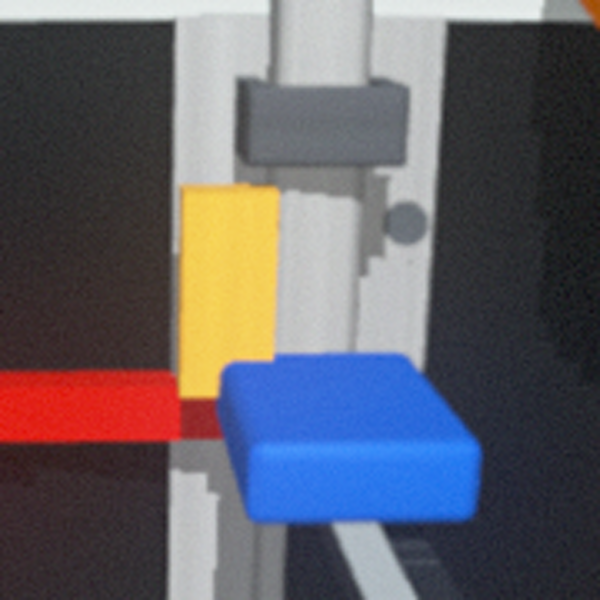

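The near edge of the lug's top is at case y 6.3 mm, with a +1.9 mm bias seen on the paddle end. Fully home would put it at 5.0, so the bolt is on its stop at about 40 mm. The rigid stall agrees. I'll ease off the push and lift straight up.

{"name": "servo_tool", "arguments": {
  "targets": "0 0 0 -3 0 0 0.15;0 0 0 -6 0 0 0.15;0 0 0 -6 0 -2 0.15;0 0 0 -7 0 -5 0.15;0 0 0 -7 0 -10 0.15;0 0 0 -7 0 -20 0.15;0 0 0 -7 0 -35 0.15;0 0 0 -7 0 -55 0.15;0 0 0 -7 0 -75 0.15;0 0 0 -7 0 -95 0.15;0 0 0 -7 0 -105 0.15;0 0 0 -7 0 -105 0.15"
}}

```text
time_s: 9.08
tcp_pos: [0.534, -0.0151, 0.2285]
orientation: [3.139, -0.001, 1.708]
wrist_force: [-0.2, -0.8, 1.4]
width: 0.0491
```

Run:
```python
from plant import sensors, vision
from h import *
s=sensors.observe(); print({k:np.round(s[k],4).tolist() for k in('time_s','tcp_pos','wrist_force','joint_vel')})
w=vision.read_camera("wrist"); d=vision.read_camera("side"); p=vision.camera_params("wrist"); q=vision.camera_params("side")
u=np.array([-.1355,.9908]); O=np.array([.5328,-.0132])
cy=lambda uv,z:((onplane(p,uv,z)[:,:2]-O)@u*1000)
c=blobs(mask(w,'blue'),(60,0,460,420),80)[0].reshape(-1,2); print('lug',cv2.boundingRect(c),cy(c,.147).min(),cy(c,.147).max())
for c in blobs(mask(d,'red'),(200,180,350,300),20)[:2]: print('side red',cv2.boundingRect(c))
for c in blobs(mask(d,'blue'),(200,180,350,300),20)[:2]: print('side blue',cv2.boundingRect(c))
cv2.imwrite("pics/s5.png",d)
cv2.imwrite("pics/c5.png",np.hstack([cv2.resize(w,(400,300)),cv2.resize(d[180:285,220:360],(400,300))]))
```

```text
{'time_s': 9.0833, 'tcp_pos': [0.534, -0.0151, 0.2285], 'wrist_force': [-0.1685, -0.7551, 1.4024], 'joint_vel': [0.0093, 0.039, -0.0123, 0.0377, -0.0083, -0.0433, 0.0093]}
lug (301, 185, 44, 25) 7.230631397526809 22.838377286259085
side red (244, 210, 33, 30)
side blue (273, 201, 15, 19)
```

View pics/c5.png

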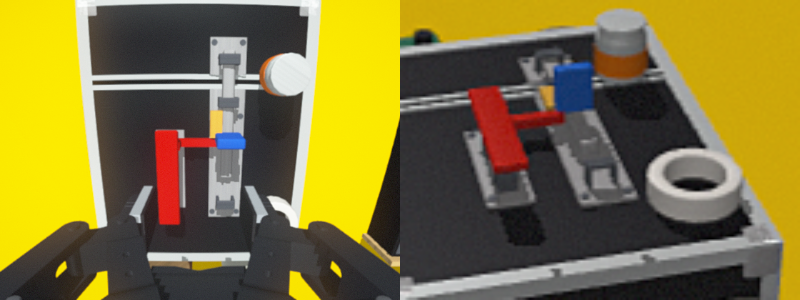

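The paddle is back at its starting pixels in the side view: top row 210, box 33×30 against 33×31 at the start. The bolt bar is through the keeper, the tongue sits behind the brass shoulder, the fingers are clear, and the tape and tin look undisturbed. I'll hand it in.

```bash
python3 -c "
from plant import sensors,bot
s=sensors.observe(); print(s['time_s'],s['wrist_force']); print(bot.hand_in())"
```

```text
9.1833 [-0.28043256 -0.44525331 -0.70187976]
the job is handed in; nothing more can be done
None
```

The bolt is home and locked by the catch, as far as my checks show, and the job was handed in at 9.2 s; no verdict was reported.

**What I did:** I pressed the red catch to its stop: 8 mm of travel at about 0.6 N/mm, then a stiff rise to 20 N. Holding it at 8 to 11 N, I pushed the lug until it stalled on its end stop (force rose from 8 to 15 N with 0.1 mm of motion). Then I eased off the push and lifted straight up.

**Last checks:**
- **Catch:** in the side view the paddle is back at its starting pixels (top row 210, box 33×30 px against 33×31 px at the start).
- **Bolt:** the lug's near edge measured at case y 6.3 mm before release and 7.2 mm after, against 5.0 mm for fully home. The paddle end also read about 2 mm too far, so this fits a bolt on its stop.
- **Arm and bystanders:** the wrist force is back to the noise level and the fingers are clear. The tape and tin look undisturbed. I did not measure any bystander after the move, or look again at the others.

**Disagreements:** the top and wrist cameras differed by about 5 mm along the case's length, and I resolved that by force contact.

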